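# Cover the rearing tubs

### The arm

A 6-joint arm with a two-finger parallel gripper is mounted at the origin on the work surface. World frame = base frame: x ahead of the robot, y to its left, z up, the work surface at z = 0. Lengths are in mm, angles in rad, forces in N, time in s.
With the tool pointing down it reaches from about 275 to 750 mm from the base axis. Payload 10.2 kg.
Tool frame: the origin (TCP) lies at the very end of the fingers, on their centre line; the grasp point (between the pads) lies 19 mm behind it; z points along the fingers, y is the direction in which the jaws open and shut (so a half turn about z gives the same grasp; the last joint's range is limited). The gripper opens to 85 mm and grips with 20 to 120 N. Pads are 22 mm wide; open, the fingers measure 114 mm over their backs; the gripper's body (76 mm by 85 mm) begins 54 mm behind the grasp point. The pads swing forward as they close: fully open they stand 13 mm farther back than shut.
Start: joints at [-1.561, 0.313, 1.498, -0, 1.331, -0.223], TCP at [121.105, -510.847, 231.294] pointing down, gripper open.
Joint ranges: [-2.94, 2.94], [-0.97, 2.17], [0.19, 2.56], [-1.23, 4.37], [0.02, 3.11], [-2.88, 2.88]. Speed limits (rad/s): [2.39, 2.39, 3.01, 3.14, 3.14, 3.14].

### API

Orientations are given as a unit quaternion [x, y, z, w].
In Python, from station import r, viewer, job gives the robot as it stands.
- The arm moves only by the tool play_rows, never from a script. Its argument "moves" is a list of rows, each a list of 3 entries, a list of its own where there are three numbers: the shift along the tool's x, y, z in cm, then the turn about the tool's z in degrees, then the finger opening in cm, from 0 to 8.54. In form: [[[tx, ty, tz], spin, jaw], ...]. A call has 1 to 20 rows; each row shifts and turns the commanded pose from where the row before left it, along the tool's axes as they then stand; what a row does not reach is not made up. A row lasts 1/8 s, in which the tool goes at most 62.5 mm and 10.7 degrees, less where a joint would pass 70% of its speed; a pose out of reach is approached as far as the arm can. A call is refused whole if a number of a shift passes 6.25 or a number of a turn 10.7, either way. A call with a gripper value outside its range is refused whole. The fingers move at their own pace and stop on an object; the grip force is fixed at half the most. Time passes only in rows, so rows that do not move let the fingers close. It gives the time, the measured TCP pose, the force and the opening at its end, in the units of the state.
- r.get_obs(): the state, without advancing time (a new reading comes with each control period).
- viewer.camera(name): name is "scene" or "top" or "wrist"; returns (picture, depth): 400x640x3 uint8, red, green, blue; 400x640 float32, mm along the optical axis (not along the pixel's ray), 0 where there is no reading.
- viewer.camera_params(name): a dict with "K" (3x3 intrinsics, pixels), "position" and "rotation" of the camera in the world; the wrist camera has in their place "hand_eye" (4x4, takes a point from camera to tool coordinates, whose origin is the TCP and whose axes are the flange's). Camera axes: x right, y down, z forward; pixel columns grow to the right and rows downward; lengths in mm; the calibration is good to about 2 mm. A picture is of the moment at which its call begins: read the wrist's pose just before it. camera_params takes no time and is no camera call.
- job.hand_in(): hands the job in, once; it reports no verdict.
The state is a dict: "clock": time; "joint_positions": joint angles; "joint_vel": joint speeds; "tau": joint torques, N m; "tool_pos": TCP position; "tcp_rot": TCP orientation; "ft_force": force on the tool from outside, world axes, zero at the start; "wrist_torque": the same for the moment, N m; "grip_width": finger opening in mm.
Only numpy, scipy, OpenCV 4.12 (cv2) and the standard library are available. Lean on these libraries where they do the work, as an engineer would, in place of code of your own. Each camera call takes 0.05 s, during which the arm holds its last target.

### The job

Close the four open white rearing tubs for the night: put on each tub the grey lid that matches it in shape and size, plug down inside the rim so that the lid lies flat and fully home on it, and let go. Leave the tubs standing where they are, and leave the bottle and the blue dish alone.

Things in the scene. Friction and masses are not known exactly. Their poses are not given: they have to be found in the camera images.
- tub_large_round: White ceramic open tub, round, 110 mm in diameter (the wider of two round ones), 70 mm tall, walls 5 mm, so the mouth is 100 mm across and takes the large round lid's plug with 7 mm to spare all round. Mass about 550 g, stands loose on the table. Origin: centre of its underside; z up.
- tub_small_round: White ceramic open tub, round, 74 mm in diameter (the narrower of two round ones), 80 mm tall, walls 5 mm, so the mouth is 64 mm across and takes the small round lid's plug with 7 mm to spare all round. Mass about 400 g, stands loose on the table. Origin: centre of its underside; z up.
- tub_square: White ceramic open tub, square, 84 x 84 mm, 65 mm tall, walls 5 mm, so the mouth is 74 x 74 mm and takes the square lid's plug with 7 mm to spare on each side, any quarter turn. Mass about 450 g, stands loose on the table. Origin: centre of its underside; z up, x and y square to its sides.
- tub_oblong: White ceramic open tub, oblong, 118 mm along its x by 70 mm along its y, 60 mm tall, walls 5 mm, so the mouth is 108 x 60 mm and takes the oblong lid's plug with 7 mm to spare on each side, either way round. Mass about 500 g, stands loose on the table. Origin: centre of its underside; z up.
- lid_large_round: Grey plastic round lid (the larger). From below: a plug 86 mm in diameter, 8 mm deep, then a cover plate 120 mm in diameter, 5 mm thick (z 8 to 13 mm); a black round knob 24 mm in diameter stands at its centre, 34 mm tall, top 47 mm above the origin. About 100 g. Lies right way up on its plug. Origin: centre of the plug's underside, z up. Fitted on its tub, the origin is 8 mm below the rim.
- lid_small_round: Grey plastic round lid (the smaller). From below: a plug 50 mm in diameter, 8 mm deep, then a cover plate 84 mm in diameter, 5 mm thick (z 8 to 13 mm); a black round knob 24 mm in diameter stands at its centre, 34 mm tall, top 47 mm above the origin. About 60 g. Lies right way up on its plug. Origin: centre of the plug's underside, z up. Fitted on its tub, the origin is 8 mm below the rim.
- lid_square: Grey plastic square lid. From below: a plug 60 x 60 mm, 8 mm deep, then a cover plate 92 x 92 mm, 5 mm thick (z 8 to 13 mm); at its centre a black grip bar, 40 mm long (x), 16 mm thick (y), 34 mm tall (z 13 to 47 mm). About 90 g. Lies right way up on its plug. Origin: centre of the plug's underside, z up, x and y square to its sides. Fitted on its tub, the origin is 8 mm below the rim.
- lid_oblong: Grey plastic oblong lid. From below: a plug 94 mm along x by 46 mm along y, 8 mm deep, then a cover plate 126 x 78 mm, 5 mm thick (z 8 to 13 mm); at its centre a black grip bar, 40 mm long (x), 16 mm thick (y), 34 mm tall (z 13 to 47 mm). About 100 g. Lies right way up on its plug. Origin: centre of the plug's underside, z up, x along its length. Fitted on its tub, the origin is 8 mm below the rim.
- bottle: Bystander: white plastic bottle, 60 mm in diameter, 110 mm tall, standing beyond the tubs. Origin: centre of its underside.
- blue_dish: Bystander: shallow pale-blue round dish, 110 mm wide at the rim, 35 mm tall, standing beyond the tubs. Origin: centre of its underside.
Things that resemble listed ones, but are neither listed nor needed, are in the scene too. Leave any orange look-alike of the lid_small_round alone.

How it is judged:
By the outcome, as a careful person would: the job done as asked, in the order asked, and still so for the second after the job is handed in, with the robot touching nothing.
It also fails if it takes over 118 s, if anything falls off the work surface, if the arm or the gripper's body presses on something with over 40 N, if the wrist force passes 120 N, or if a joint passes its speed limit or range.

## Working session

There is one attempt and no reset: what is moved stays moved. The work goes in short steps, Python scripts to look and compute and a tool call to move; the robot and the scene stay as the last step left them, time stands still between calls to the robot, and variables do not carry over. Pictures are saved under pics/ and viewed, and the job is handed in when it is done.

Besides the shell and the picture viewer there is one more tool, called after "Emit:" as name([rows], argument=value, ...), one row to a line, values as JSON. play_rows: Moves the arm, as the interface text tells. Its arguments: {"type":"object","properties":{"moves":{"type":"array"}},"required":["moves"]}

```bash
ls; mkdir -p pics
python3 - <<'E'
from station import r, viewer, job
import cv2, numpy as np
print(r.get_obs())
for n in ("scene","top"):
    im,d=viewer.camera(n)
    cv2.imwrite(f"pics/{n}0.png",im[:,:,::-1]); np.savez(f"pics/{n}0.npz",im=im,d=d)
    print(n,viewer.camera_params(n))
print(viewer.camera_params("wrist"))
E
```

```text
pics
{'clock': 0.0, 'joint_positions': array([-1.56135659e+00,  3.13460697e-01,  1.49849462e+00,  3.80872690e-05,
        1.33102028e+00, -2.23405142e-01]), 'joint_vel': array([-0.00031277,  0.00040127,  0.00056442,  0.00035285,  0.00056958,
       -0.00117448]), 'tau': array([ 1.20403911e-04, -4.12271261e+01, -2.59742600e+01, -2.06619329e-04,
        4.17665608e-03, -1.50545816e-06]), 'tool_pos': array([ 121.13417893, -510.54492953,  230.70795752]), 'tcp_rot': array([ 9.93230849e-01,  1.16155081e-01,  9.22244679e-05, -6.85543878e-04]), 'ft_force': array([-0.61928574, -0.42273727, -0.12277028]), 'wrist_torque': array([ 0.06503562, -0.02199207, -0.0162723 ]), 'grip_width': 84.91610022752828}
scene {'K': array([[409.17405469,   0.        , 316.71017791],
       [  0.        , 409.17405469, 197.68687246],
       [  0.        ,   0.        ,   1.        ]]), 'position': array([ 822.80846708, -548.24807058,  488.94598744]), 'rotation': array([ 0.87308739,  0.20870838, -0.09753184, -0.42970545])}
top {'K': array([[396.25275811,   0.        , 321.37327166],
       [  0.        , 396.25275811, 201.35158011],
       [  0.        ,   0.        ,   1.        ]]), 'position': array([466.59601958,  16.74404755, 930.41843712]), 'rotation': array([ 0.71213044, -0.69931693,  0.05521573, -0.02787996])}
{'K': array([[315.15209688,   0.        , 318.162702  ],
       [  0.        , 315.15209688, 198.76145846],
       [  0.        ,   0.        ,   1.        ]]), 'hand_eye': array([[-7.68139590e-04, -9.47631700e-01, -3.19364323e-01,
         8.22025507e+01],
       [ 9.99999685e-01, -7.92027806e-04, -5.50740649e-05,
         9.55999467e-02],
       [-2.00755494e-04, -3.19364265e-01,  9.47632010e-01,
        -1.43229680e+02],
       [ 0.00000000e+00,  0.00000000e+00,  0.00000000e+00,
         1.00000000e+00]])}
```

View pics/scene0.png

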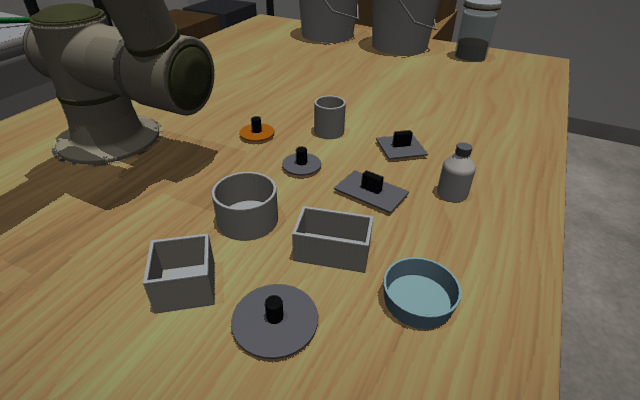

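View pics/top0.png

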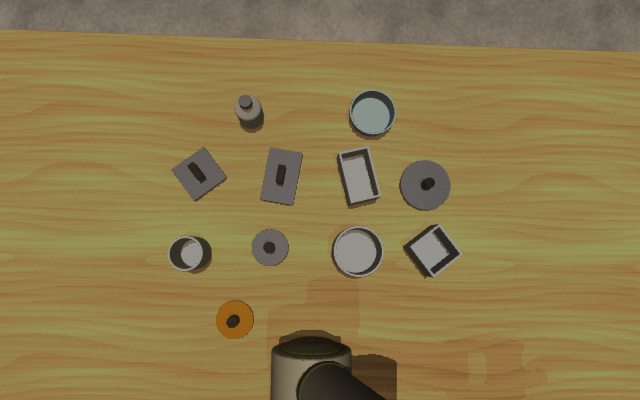

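The scene picture shows the four tubs, four grey lids and an orange look-alike. In the top picture the lids are at: square (199,174), oblong (281,176), large round (425,185), small round (270,247). The tubs are at: small round (189,253), large round (358,251), oblong (359,176), square (433,251). Next I'll measure them.

```bash
cat > h.py <<'E'
import numpy as np, cv2
from scipy.spatial.transform import Rotation as R
def cloud(d,p,T=None):
    K=p["K"]; v,u=np.mgrid[0:400,0:640]
    P=np.stack([(u-K[0,2])/K[0,0]*d,(v-K[1,2])/K[1,1]*d,d],-1)
    if T is None: return P@R.from_quat(p["rotation"]).as_matrix().T+p["position"]
    return P@T[:3,:3].T+T[:3,3]
def wristT(p,obs):
    W=np.eye(4);W[:3,:3]=R.from_quat(obs["tcp_rot"]).as_matrix();W[:3,3]=obs["tool_pos"]
    return W@p["hand_eye"]
def report(W,d,im,zlo=7,dil=1):
    m=((W[...,2]>zlo)&(W[...,2]<115)&(d>0)&(W[...,0]>230)&(W[...,0]<800)&(abs(W[...,1])<420)).astype(np.uint8)
    n,l,s,c=cv2.connectedComponentsWithStats(m,connectivity=4)
    for i in range(1,n):
        if s[i,4]<80: continue
        k=l==i; P=W[k]; col=im[k].mean(0).astype(int)
        zt=np.percentile(P[:,2],98)
        print("comp px",c[i].astype(int),"n",s[i,4],"ztop %.0f"%zt,"col",col)
        # slice: plate (5..22) or rim (top 8)
        for nm,q in (("plate",P[(P[:,2]>8)&(P[:,2]<19)]),("rim",P[P[:,2]>zt-6])):
            if len(q)<15: continue
            xy=q[:,:2].astype(np.float32)
            (cc,wh,a)=cv2.minAreaRect(xy); (ec,er)=cv2.minEnclosingCircle(xy)
            print("   ",nm,len(q),"z %.1f"%np.median(q[:,2]),"rect c (%.1f %.1f) wh (%.1f %.1f) a %.1f"%(*cc,*wh,a),"circ (%.1f %.1f) r %.1f"%(*ec,er))
E
python3 - <<'E'
from station import viewer
from h import *
for n in("top","scene"):
    f=np.load(f"pics/{n}0.npz"); W=cloud(f["d"],viewer.camera_params(n)); 
    q=W[(abs(W[...,2])<15)&(f["d"]>0)];print(n,"table z",np.median(q[:,2]))
    report(W,f["d"],f["im"])
E
```

```text
top table z 1.2556455950349346
comp px [249 111] n 745 ztop 113 col [95 87 75]
    plate 39 z 13.8 rect c (759.9 142.8) wh (20.7 56.1) a 31.3 circ (768.7 148.1) r 28.1
    rim 127 z 111.4 rect c (775.9 153.3) wh (26.4 26.0) a 44.7 circ (776.2 153.3) r 14.0
comp px [374 123] n 268 ztop 38 col [86 93 87]
    plate 53 z 14.4 rect c (767.6 -134.1) wh (63.6 96.9) a 0.7 circ (782.3 -133.8) r 49.7
    rim 149 z 36.2 rect c (765.8 -133.5) wh (107.0 65.1) a 89.0 circ (787.0 -133.8) r 54.5
comp px [358 174] n 954 ztop 64 col [94 90 81]
    plate 132 z 12.1 rect c (630.3 -98.8) wh (115.6 65.9) a 14.3 circ (630.8 -98.2) r 65.6
    rim 382 z 61.4 rect c (633.0 -100.2) wh (118.2 70.4) a 14.1 circ (632.7 -100.7) r 68.0
comp px [198 173] n 1564 ztop 49 col [92 87 82]
    plate 1389 z 14.3 rect c (635.1 268.4) wh (92.7 92.4) a 38.5 circ (635.4 267.4) r 63.3
    rim 132 z 47.8 rect c (634.8 268.0) wh (40.4 16.1) a 38.1 circ (635.2 267.6) r 21.0
comp px [281 175] n 1770 ztop 49 col [96 91 87]
    plate 1620 z 14.3 rect c (633.9 77.4) wh (78.3 126.1) a 81.0 circ (633.4 77.0) r 73.2
    rim 126 z 48.1 re
[... 3265 characters left out ...]
r 67.1
comp px [179 271] n 4238 ztop 66 col [76 74 71]
    plate 607 z 13.1 rect c (466.2 -270.4) wh (84.7 84.8) a 37.9 circ (466.3 -269.9) r 59.2
    rim 956 z 65.0 rect c (466.0 -270.2) wh (84.3 86.8) a 37.8 circ (465.6 -269.9) r 59.7
comp px [406 283] n 1427 ztop 36 col [61 77 82]
    plate 430 z 13.4 rect c (769.0 -135.6) wh (103.0 61.7) a 89.9 circ (786.5 -135.7) r 51.6
    rim 471 z 34.8 rect c (766.1 -134.3) wh (67.3 110.7) a 0.2 circ (785.5 -134.2) r 55.6
comp px [274 320] n 5111 ztop 47 col [81 81 86]
    plate 4690 z 13.5 rect c (619.7 -264.1) wh (118.7 119.4) a 67.2 circ (619.5 -263.2) r 60.6
    rim 238 z 47.1 rect c (620.1 -264.6) wh (22.8 22.5) a 10.1 circ (619.8 -264.1) r 12.2
```

```bash
cat > plan.py <<'E'
import sys,math
import numpy as np
from scipy.spatial.transform import Rotation as R
from station import r
o=r.get_obs(); M=R.from_quat(o["tcp_rot"]).as_matrix(); th=math.degrees(math.atan2(M[1,0],M[0,0]))
print("t %.2f"%o["clock"],"pos",o["tool_pos"].round(1),"theta %.2f"%th,"tilt",M[:2,2].round(4),"F",o["ft_force"].round(1),"w %.1f"%o["grip_width"],"q",np.degrees(o["joint_positions"]).round(0))
# args: x y z theta ; shift is given in the tool frame after turning and before turning
if len(sys.argv)>3:
    x,y,z=map(float,sys.argv[1:4]); t=float(sys.argv[4]) if len(sys.argv)>4 else th
    s=(th-t+180)%360-180
    D=np.array([x,y,z])-o["tool_pos"]
    Rz=M@R.from_euler("z",s,degrees=True).as_matrix()
    print("spin %.1f"%s,"shift before-turn cm",(M.T@D/10).round(2),"after-turn cm",(Rz.T@D/10).round(2))
E
python3 plan.py 620 -263.7 120
```

```text
t 0.10 pos [ 121.1 -510.6  230.8] theta 13.34 tilt [-0.0001  0.0012] F [0.1 0.2 0.5] w 85.3 q [-89.  18.  86.  -0.  76. -13.]
spin 0.0 shift before-turn cm [ 54.24 -12.5   11.11] after-turn cm [ 54.24 -12.5   11.11]
```

Emit:
play_rows([
  [[3.0,-0.7,0.4],0,6],
  [[3.6,-0.8,0.6],0,6],
  [[3.6,-0.8,0.6],0,6],
  [[3.6,-0.8,0.6],0,6],
  [[3.6,-0.8,0.6],0,6],
  [[3.6,-0.8,0.6],0,6],
  [[3.6,-0.8,0.6],0,6],
  [[3.6,-0.8,0.6],0,6],
  [[3.6,-0.8,0.6],0,6],
  [[3.6,-0.8,0.6],0,6],
  [[3.6,-0.8,0.6],0,6],
  [[3.6,-0.8,0.6],0,6],
  [[3.6,-0.8,0.6],0,6],
  [[3.6,-0.8,0.6],0,6],
  [[3.0,-0.8,0.6],0,6],
  [[1.4,-0.4,0.5],0,6],
  [[0,0,0],0,6],
])

```text
clock: 2.22
tool_pos: [620.0, -265.8, 137.5]
tcp_rot: [0.993, 0.117, -0.001, -0.0]
ft_force: [0.6, -0.3, -0.7]
grip_width: 59.9
```

```bash
python3 plan.py 620 -263.7 18
```

```text
t 2.23 pos [ 620.  -265.8  137.5] theta 13.39 tilt [-0.0013  0.0007] F [ 0.6 -0.3 -0.7] w 59.9 q [-33.  41.  63.  -0.  75.  43.]
spin 0.0 shift before-turn cm [ 0.06 -0.19 11.95] after-turn cm [ 0.06 -0.19 11.95]
```

Emit:
play_rows([
  [[0.05,-0.2,2.5],0,6],
  [[0,0,3.5],0,6],
  [[0,0,3.0],0,6],
  [[0,0,2.0],0,6],
  [[0,0,0.9],0,6],
  [[0,0,0],0,6],
  [[0,0,0],0,1.5],
  [[0,0,0],0,1.5],
  [[0,0,0],0,1.5],
  [[0,0,0],0,1.5],
  [[0,0,0],0,1.5],
  [[0,0,0],0,1.5],
])

```text
clock: 3.72
tool_pos: [620.7, -264.4, 20.5]
tcp_rot: [0.993, 0.116, 0.001, 0.001]
ft_force: [-0.6, -0.1, 6.3]
grip_width: 22.5
```

```bash
python3 plan.py 462.2 -98.5 180
cat > look.py <<'E'
import sys
from station import r,viewer
from h import *
o=r.get_obs()
n,f=sys.argv[1:3]
im,d=viewer.camera(n); np.savez(f"pics/{f}.npz",im=im,d=d,pos=o["tool_pos"],rot=o["tcp_rot"])
cv2.imwrite(f"pics/{f}.png",im[:,:,::-1])
E
python3 look.py wrist w1
```

```text
t 3.73 pos [ 620.7 -264.4   20.5] theta 13.34 tilt [ 0.0016 -0.0011] F [-0.6 -0.1  6.3] w 22.5 q [-33.  48.  69.  -0.  63.  44.]
spin 0.0 shift before-turn cm [-11.57 -19.78 -16.  ] after-turn cm [-11.57 -19.78 -16.  ]
```

View pics/w1.png

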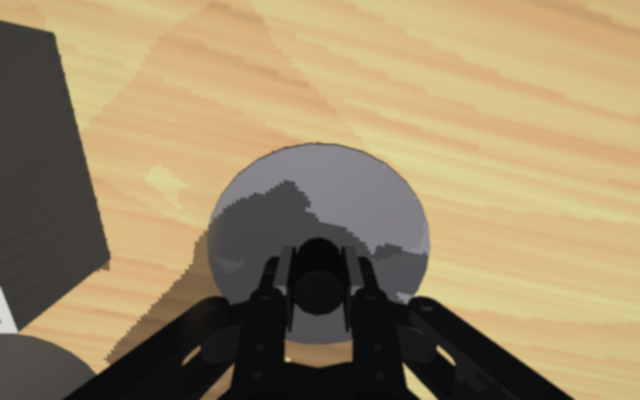

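The picture shows the knob at (318,275) between both pads, with the plate lying flat. I'll lift and carry it.

Emit:
play_rows([
  [[0,0,-1.5],0,1.5],
  [[0,0,-3],0,1.5],
  [[0,0,-4],0,1.5],
  [[0,0,-4],0,1.5],
  [[0,0,-2.5],0,1.5],
  [[-1.0,-1.8,-1.0],0,1.5],
  [[-1.8,-3.0,0],0,1.5],
  [[-1.8,-3.0,0],0,1.5],
  [[-1.8,-3.0,0],0,1.5],
  [[-1.8,-3.0,0],0,1.5],
  [[-1.8,-3.0,0],0,1.5],
  [[-1.0,-1.8,0],0,1.5],
  [[-0.6,-1.2,0],0,1.5],
  [[0,0,0],0,1.5],
  [[0,0,0],0,1.5],
])

```text
clock: 5.65
tool_pos: [462.1, -98.7, 179.4]
tcp_rot: [0.993, 0.116, 0.0, 0.0]
ft_force: [0.7, -1.0, -0.9]
grip_width: 21.8
```

```bash
python3 plan.py 462.2 -98.5 82.5;python3 look.py wrist w2;python3 look.py scene s2; python3 look.py top t2
```

```text
t 5.65 pos [462.1 -98.7 179.4] theta 13.32 tilt [ 0.0004 -0.0003] F [ 0.7 -1.  -0.9] w 21.8 q [-26.  14.  99.  -0.  67.  50.]
spin 0.0 shift before-turn cm [ 0.01 -0.02  9.69] after-turn cm [ 0.01 -0.02  9.69]
```

View pics/w2.png

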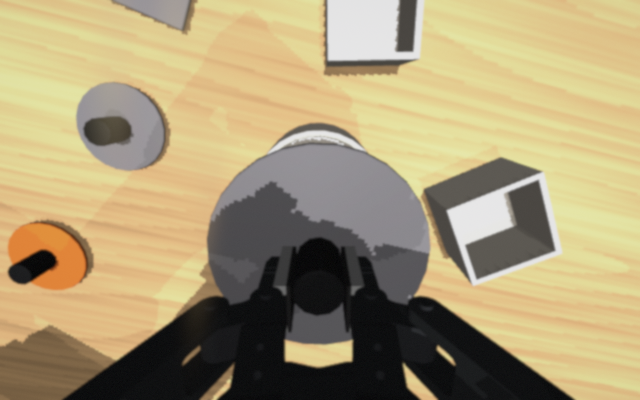

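View pics/s2.png

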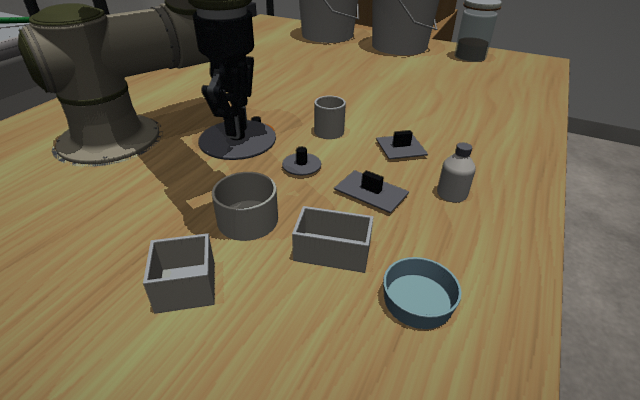

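The lid hangs level over the large round tub. I'll check where its plate centre is before lowering.

```bash
cat > held.py <<'E'
import sys
from station import viewer
from h import *
# held.py file cam zlo zhi xc yc rad
fn,n=sys.argv[1:3]; zl,zh,xc,yc,rad=map(float,sys.argv[3:8])
f=np.load(f"pics/{fn}.npz"); p=viewer.camera_params(n)
T=wristT(p,dict(tcp_rot=f["rot"],tool_pos=f["pos"])) if n=="wrist" else None
W=cloud(f["d"],p,T); m=(W[...,2]>zl)&(W[...,2]<zh)&(f["d"]>0)&(np.hypot(W[...,0]-xc,W[...,1]-yc)<rad)
q=W[m]; xy=q[:,:2].astype(np.float32)
c,wh,a=cv2.minAreaRect(xy); e,rr=cv2.minEnclosingCircle(xy)
A=np.c_[q[:,:2]-[xc,yc],np.ones(len(q))]; k=np.linalg.lstsq(A,q[:,2],rcond=None)[0]
print(n,len(q),"z med %.1f plane z %.1f slope %s"%(np.median(q[:,2]),k[2],k[:2].round(3)),"rect (%.1f %.1f) wh (%.1f %.1f) a %.1f"%(*c,*wh,a),"circ (%.1f %.1f) r %.1f"%(*e,rr))
E
python3 held.py w2 wrist 162 182 462 -98 75; python3 held.py s2 scene 160 182 462 -98 75;python3 held.py t2 top 160 182 462 -98 75
python3 - <<'E'
import sys
sys.path.insert(0,'.')
from station import viewer
from h import *
f=np.load("pics/w2.npz");W=cloud(f["d"],viewer.camera_params("wrist"),wristT(viewer.camera_params("wrist"),dict(tcp_rot=f["rot"],tool_pos=f["pos"])))
print(W[200,250],W[180,380],W[160,320])
E
```

```text
wrist 25512 z med 172.7 plane z 172.8 slope [-0.003 -0.   ] rect (464.1 -99.0) wh (117.2 115.0) a 62.4 circ (461.9 -99.1) r 60.2
scene 2113 z med 172.4 plane z 172.6 slope [-0.007  0.008] rect (463.3 -101.7) wh (118.5 115.5) a 37.9 circ (461.1 -99.5) r 60.9
top 271 z med 172.6 plane z 172.7 slope [ 0.002 -0.002] rect (445.2 -69.0) wh (116.5 49.8) a 29.6 circ (456.3 -88.6) r 58.3
[484.60276274 -58.34354807 173.29905711] [ 509.40262047 -118.80453206  172.92879526] [512.3595104  -87.77591487 173.11384398]
```

Emit:
play_rows([
  [[0,0,2.0],0,1.5],
  [[0,0,2.5],0,1.5],
  [[0,0,2.0],0,1.5],
  [[0,0,1.2],0,1.5],
  [[0,0,0.8],0,1.5],
  [[0,0,0.6],0,1.5],
  [[0,0,0.4],0,1.5],
  [[0,0,0.25],0,1.5],
  [[0,0,0],0,1.5],
  [[0,0,0],0,1.5],
])

```text
clock: 7.05
tool_pos: [461.7, -98.2, 82.4]
tcp_rot: [0.993, 0.116, 0.0, 0.0]
ft_force: [-3.0, 0.7, 5.6]
grip_width: 22.1
```

```bash
python3 plan.py;python3 look.py scene s3; python3 held.py s3 scene 70 80 462 -98 68
```

```text
t 7.05 pos [461.7 -98.2  82.4] theta 13.35 tilt [ 0.0004 -0.0003] F [-3.   0.7  5.6] w 22.1 q [-26.  22. 105.  -0.  53.  50.]
scene 1982 z med 75.5 plane z 75.5 slope [-0.003  0.005] rect (463.6 -101.6) wh (118.7 112.7) a 45.7 circ (461.5 -98.5) r 61.3
```

View pics/s3.png

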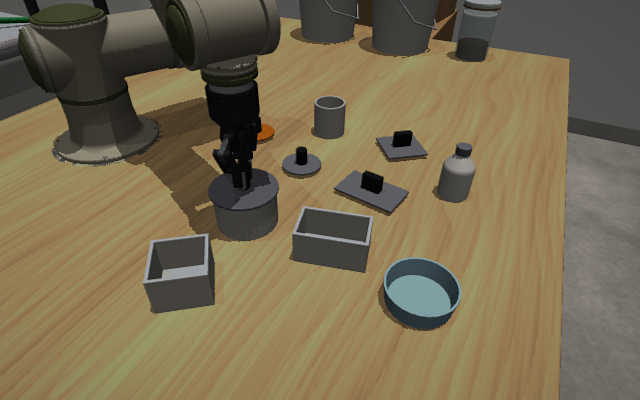

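Plate is at z 75.5 against 75 nominal, level and in light contact. I'll release it and lift.

Emit:
play_rows([
  [[0,0,0],0,5],
  [[0,0,0],0,5],
  [[0,0,0],0,5],
  [[0,0,0],0,5],
  [[0,0,-1],0,5],
  [[0,0,-3],0,5],
  [[0,0,-4],0,5],
  [[0,0,-2],0,5],
  [[0,0,0],7.5,5],
  [[0,0,0],7.5,5],
  [[0,0,0],7.5,5],
  [[0,0,0],0,5],
])

```text
clock: 8.6
tool_pos: [461.6, -98.2, 182.4]
tcp_rot: [0.997, -0.079, 0.0, 0.0]
ft_force: [-0.5, 0.2, 0.7]
grip_width: 49.8
```

```bash
python3 plan.py 633.2 77 120 -9; python3 look.py scene s4; python3 held.py s4 scene 70 80 462 -98 68
```

```text
t 8.60 pos [461.6 -98.2 182.4] theta -9.09 tilt [ 0.0006 -0.0003] F [-0.5  0.2  0.7] w 49.8 q [-26.  14.  99.   0.  67.  73.]
spin -0.1 shift before-turn cm [ 14.17 -20.01   6.24] after-turn cm [ 14.2  -19.99   6.24]
scene 2113 z med 75.5 plane z 75.5 slope [-0.004  0.005] rect (462.3 -100.1) wh (118.1 117.7) a 37.0 circ (460.3 -100.1) r 61.0
```

Emit:
play_rows([
  [[1.0,-1.4,0],0,5],
  [[1.8,-2.6,0.5],0,5],
  [[2.0,-2.8,0.8],0,5],
  [[2.0,-2.8,1],0,5],
  [[2.0,-2.8,1],0,5],
  [[2.0,-2.8,1],0,5],
  [[1.8,-2.6,1],0,5],
  [[1.0,-1.4,0.9],0,5],
  [[0.6,-0.8,0],0,5],
  [[0,0,0],0,5],
  [[0,0,0],0,5],
])

```text
clock: 10.02
tool_pos: [633.5, 76.4, 120.3]
tcp_rot: [0.997, -0.08, 0.0, 0.0]
ft_force: [-0.9, 0.1, 0.3]
grip_width: 50.2
```

```bash
python3 plan.py 633 77 20 -9
```

```text
t 10.03 pos [633.5  76.4 120.3] theta -9.17 tilt [ 0.0005 -0.0001] F [-0.9  0.1  0.3] w 50.2 q [-4. 38. 73. -0. 70. 96.]
spin -0.2 shift before-turn cm [-0.07 -0.05 10.03] after-turn cm [-0.07 -0.05 10.03]
```

Emit:
play_rows([
  [[-0.05,-0.05,2],0,5],
  [[0,0,3],0,5],
  [[0,0,2.5],0,5],
  [[0,0,1.5],0,5],
  [[0,0,0.9],0,5],
  [[0,0,0],0,5],
  [[0,0,0],0,0.8],
  [[0,0,0],0,0.8],
  [[0,0,0],0,0.8],
  [[0,0,0],0,0.8],
  [[0,0,0],0,0.8],
  [[0,0,0],0,0.8],
])

```text
clock: 11.52
tool_pos: [633.7, 77.2, 21.7]
tcp_rot: [0.997, -0.08, 0.001, 0.0]
ft_force: [-1.2, 0.1, 5.6]
grip_width: 14.9
```

Emit:
play_rows([
  [[0,0,-1],0,0.8],
  [[0,0,-3],0,0.8],
  [[0,0,-4],0,0.8],
  [[0,0,-4],0,0.8],
  [[0,0,-3],0,0.8],
  [[0,0,-1],0,0.8],
  [[0,0,0],-7.7,0.8],
  [[0,0,0],-7.7,0.8],
  [[0,0,0],-7.7,0.8],
  [[0,0,0],0,0.8],
])

```text
clock: 12.78
tool_pos: [632.8, 77.3, 179.7]
tcp_rot: [0.993, 0.121, -0.001, -0.0]
ft_force: [-0.2, -1.0, -1.4]
grip_width: 14.9
```

```bash
python3 plan.py 632.3 -100.7 180 14.1
```

```text
t 12.78 pos [632.8  77.3 179.7] theta 13.87 tilt [-0.002   0.0002] F [-0.2 -1.  -1.4] w 14.9 q [-4. 35. 69.  0. 77. 73.]
spin -0.2 shift before-turn cm [-4.31 17.27 -0.03] after-turn cm [-4.38 17.25 -0.03]
```

Emit:
play_rows([
  [[-0.4,1.6,0],-0.2,0.8],
  [[-0.7,2.8,0],0,0.8],
  [[-0.8,3.2,0],0,0.8],
  [[-0.8,3.2,0],0,0.8],
  [[-0.8,3.2,0],0,0.8],
  [[-0.5,1.8,0],0,0.8],
  [[-0.35,1.45,0],0,0.8],
  [[0,0,0],0,0.8],
  [[0,0,0],0,0.8],
])

```text
clock: 13.9
tool_pos: [633.2, -99.8, 180.8]
tcp_rot: [0.992, 0.123, 0.0, -0.0]
ft_force: [-0.4, 0.1, -0.7]
grip_width: 14.9
```

```bash
python3 plan.py 632.3 -100.7 72 14.1; python3 look.py wrist w5; python3 look.py scene s5; python3 held.py w5 wrist 160 180 632 -100 80;python3 held.py s5 scene 160 180 632 -100 80
```

```text
t 13.90 pos [633.2 -99.8 180.8] theta 14.17 tilt [0.     0.0003] F [-0.4  0.1 -0.7] w 14.9 q [-19.  35.  68.   0.  77.  56.]
spin 0.1 shift before-turn cm [-0.11  0.07 10.88] after-turn cm [-0.11  0.07 10.88]
wrist 19775 z med 172.7 plane z 172.8 slope [-0.003 -0.001] rect (633.0 -100.1) wh (126.4 78.5) a 14.2 circ (637.9 -98.8) r 69.0
scene 2482 z med 172.6 plane z 172.7 slope [-0.004  0.011] rect (632.7 -100.5) wh (125.2 81.3) a 14.3 circ (632.7 -100.3) r 72.6
```

View pics/w5.png

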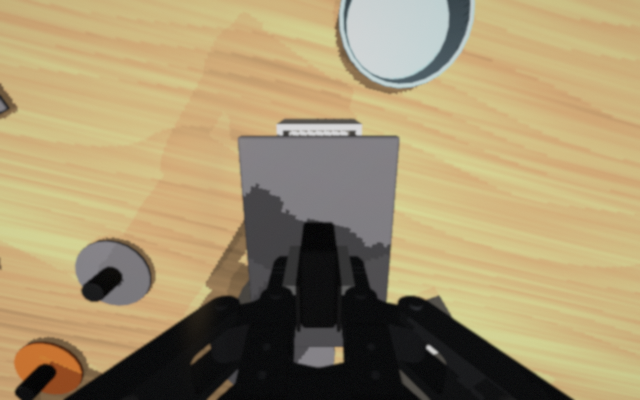

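The oblong lid is aligned over its tub (centre 633,-100; angle 14.2° against 14.1°). Lowering 10.75 cm.

Emit:
play_rows([
  [[-0.06,0.06,2.5],0,0.8],
  [[0,0,3.0],0,0.8],
  [[0,0,2.0],0,0.8],
  [[0,0,1.2],0,0.8],
  [[0,0,0.8],0,0.8],
  [[0,0,0.6],0,0.8],
  [[0,0,0.4],0,0.8],
  [[0,0,0.25],0,0.8],
  [[0,0,0],0,0.8],
  [[0,0,0],0,0.8],
])

```text
clock: 15.25
tool_pos: [632.9, -101.5, 73.7]
tcp_rot: [0.992, 0.123, 0.0, 0.0]
ft_force: [-0.2, -0.1, 1.4]
grip_width: 14.5
```

```bash
python3 plan.py;python3 look.py scene s6; python3 held.py s6 scene 59 72 632 -100 80
```

```text
t 15.25 pos [ 632.9 -101.5   73.7] theta 14.14 tilt [ 0.0007 -0.0003] F [-0.2 -0.1  1.4] w 14.5 q [-20.  41.  74.  -0.  65.  56.]
scene 2318 z med 65.5 plane z 65.6 slope [-0.002  0.009] rect (631.8 -101.9) wh (126.1 80.1) a 14.1 circ (631.7 -102.2) r 73.4
```

Seated at z 65.5 with 1.4 N. I'll release and rise, then go for the square lid (spin −24).

Emit:
play_rows([
  [[0,0,0],0,5],
  [[0,0,0],0,5],
  [[0,0,0],0,5],
  [[0,0,0],0,5],
  [[0,0,-1],0,5],
  [[0,0,-3],0,5],
  [[0,0,-4],0,5],
  [[0,0,-2],0,5],
  [[0,0,0],-8,5],
  [[0,0,0],-8,5],
  [[0,0,0],-8,5],
  [[0,0,0],0,5],
])

```text
clock: 16.8
tool_pos: [632.8, -101.4, 174.0]
tcp_rot: [0.945, 0.326, 0.0, 0.0]
ft_force: [0.4, -0.4, 0.7]
grip_width: 49.9
```

```bash
python3 plan.py 634.5 267.5 120 38.1; python3 look.py scene s7; python3 held.py s7 scene 59 72 632 -100 80
```

```text
t 16.80 pos [ 632.8 -101.4  174. ] theta 38.07 tilt [ 0.0007 -0.0003] F [ 0.4 -0.4  0.7] w 49.9 q [-20.  35.  68.  -0.  76.  32.]
spin -0.0 shift before-turn cm [ 22.88 -28.94   5.39] after-turn cm [ 22.9  -28.93   5.39]
scene 2349 z med 65.5 plane z 65.6 slope [-0.003  0.009] rect (632.0 -102.0) wh (125.9 80.5) a 14.1 circ (632.2 -102.2) r 72.6
```

Emit:
play_rows([
  [[1.2,-1.5,0],0,5],
  [[2.4,-3.0,0],0,5],
  [[2.8,-3.5,0.5],0,5],
  [[2.8,-3.5,0.7],0,5],
  [[2.8,-3.5,0.7],0,5],
  [[2.8,-3.5,0.7],0,5],
  [[2.8,-3.5,0.7],0,5],
  [[2.4,-3.2,0.7],0,5],
  [[1.6,-2.0,0.7],0,5],
  [[0.8,-1.0,0.7],0,5],
  [[0.5,-0.75,0],0,5],
  [[0,0,0],0,5],
  [[0,0,0],0,5],
])

```text
clock: 18.48
tool_pos: [634.3, 267.0, 119.7]
tcp_rot: [0.945, 0.326, 0.0, 0.0]
ft_force: [0.4, -0.2, -0.7]
grip_width: 49.9
```

```bash
python3 plan.py 634.5 267.5 20 38.1
```

```text
t 18.48 pos [634.3 267.  119.7] theta 38.08 tilt [0.0006 0.    ] F [ 0.4 -0.2 -0.7] w 49.9 q [13. 44. 61. -0. 75. 65.]
spin -0.0 shift before-turn cm [ 0.04 -0.03  9.97] after-turn cm [ 0.04 -0.03  9.97]
```

Emit:
play_rows([
  [[0,0,2],0,5],
  [[0,0,3],0,5],
  [[0,0,2.5],0,5],
  [[0,0,1.5],0,5],
  [[0,0,0.9],0,5],
  [[0,0,0],0,5],
  [[0,0,0],0,0.8],
  [[0,0,0],0,0.8],
  [[0,0,0],0,0.8],
  [[0,0,0],0,0.8],
  [[0,0,0],0,0.8],
  [[0,0,0],0,0.8],
])

```text
clock: 19.98
tool_pos: [634.5, 267.9, 21.3]
tcp_rot: [0.945, 0.327, 0.001, 0.0]
ft_force: [-0.5, 0.2, 6.5]
grip_width: 15.1
```

Emit:
play_rows([
  [[0,0,-1],0,0.8],
  [[0,0,-3],0,0.8],
  [[0,0,-4],0,0.8],
  [[0,0,-4],0,0.8],
  [[0,0,-3],0,0.8],
  [[0,0,-1],0,0.8],
  [[0,0,0],0,0.8],
  [[0,0,0],0,0.8],
])

```text
clock: 20.98
tool_pos: [633.5, 267.6, 178.5]
tcp_rot: [0.945, 0.327, -0.001, -0.0]
ft_force: [0.4, 0.6, -1.1]
grip_width: 15.1
```

```bash
python3 plan.py 466.4 -269.6 180 37.7
```

```text
t 20.98 pos [633.5 267.6 178.5] theta 38.14 tilt [-0.0028 -0.0007] F [ 0.4  0.6 -1.1] w 15.1 q [13. 42. 57. -0. 82. 65.]
spin 0.4 shift before-turn cm [-46.31  31.94  -0.07] after-turn cm [-46.07  32.29  -0.07]
```

Emit:
play_rows([
  [[-1.5,1.05,0],0.4,0.8],
  [[-3,2.1,0],0,0.8],
  [[-3.5,2.45,0],0,0.8],
  [[-3.5,2.45,0],0,0.8],
  [[-3.5,2.45,0],0,0.8],
  [[-3.5,2.45,0],0,0.8],
  [[-3.5,2.45,0],0,0.8],
  [[-3.5,2.45,0],0,0.8],
  [[-3.5,2.45,0],0,0.8],
  [[-3.5,2.45,0],0,0.8],
  [[-3.5,2.45,0],0,0.8],
  [[-3.5,2.45,0],0,0.8],
  [[-3.5,2.45,0],0,0.8],
  [[-2,1.4,0],0,0.8],
  [[-1.1,0.8,0],0,0.8],
  [[0,0,0],0,0.8],
  [[0,0,0],0,0.8],
])

```text
clock: 23.1
tool_pos: [467.5, -269.0, 180.1]
tcp_rot: [0.946, 0.324, -0.0, -0.0]
ft_force: [0.1, 0.5, -1.2]
grip_width: 14.9
```

```bash
python3 plan.py 466.4 -269.6 77 37.7; python3 look.py wrist w8; python3 look.py scene s8; python3 held.py w8 wrist 160 180 466 -269 75;python3 held.py s8 scene 160 180 466 -269 75
```

```text
t 23.10 pos [ 467.5 -269.   180.1] theta 37.79 tilt [-0.0003  0.0005] F [ 0.1  0.5 -1.2] w 14.9 q [-42.  22.  88.   0.  70.  10.]
spin 0.1 shift before-turn cm [-1.200e-01 -1.000e-02  1.031e+01] after-turn cm [-1.200e-01 -1.000e-02  1.031e+01]
wrist 17215 z med 172.4 plane z 172.6 slope [-0.005 -0.003] rect (468.2 -268.4) wh (91.6 92.8) a 37.5 circ (473.6 -264.6) r 59.3
scene 2788 z med 172.4 plane z 172.5 slope [-0.009  0.008] rect (467.8 -269.0) wh (92.1 94.0) a 37.8 circ (467.9 -269.2) r 64.1
```

View pics/s8.png

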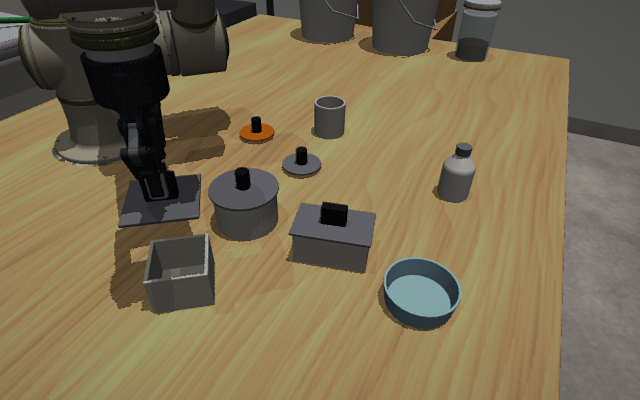

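The square lid hangs level and is about 1.7 mm off centre. I'll correct that while lowering 10.2 cm.

Emit:
play_rows([
  [[-0.17,-0.02,2.2],0,0.8],
  [[0,0,2.75],0,0.8],
  [[0,0,2.0],0,0.8],
  [[0,0,1.2],0,0.8],
  [[0,0,0.8],0,0.8],
  [[0,0,0.6],0,0.8],
  [[0,0,0.4],0,0.8],
  [[0,0,0.25],0,0.8],
  [[0,0,0],0,0.8],
  [[0,0,0],0,0.8],
])

```text
clock: 24.45
tool_pos: [465.8, -270.8, 78.5]
tcp_rot: [0.946, 0.323, 0.0, 0.0]
ft_force: [-0.2, 0.2, -1.9]
grip_width: 15.1
```

```bash
python3 plan.py;python3 look.py scene s9; python3 held.py s9 scene 63 77 466 -269 75
```

```text
t 24.45 pos [ 465.8 -270.8   78.5] theta 37.74 tilt [ 0.0002 -0.0002] F [-0.2  0.2 -1.9] w 15.1 q [-43.  29.  94.   0.  57.  10.]
scene 2427 z med 70.6 plane z 70.7 slope [-0.006  0.006] rect (466.2 -271.7) wh (91.6 93.8) a 38.3 circ (467.1 -271.8) r 63.3
```

Emit:
play_rows([
  [[0,0,0.1],0,0.8],
  [[0,0,0],0,0.8],
  [[0,0,0],0,5],
  [[0,0,0],0,5],
  [[0,0,0],0,5],
  [[0,0,0],0,5],
  [[0,0,-1],0,5],
  [[0,0,-3],0,5],
  [[0,0,-4],0,5],
  [[0,0,-2],0,5],
  [[0,0,0],0,5],
  [[0,0,0],0,5],
])

```text
clock: 26.0
tool_pos: [465.4, -270.5, 176.5]
tcp_rot: [0.946, 0.323, -0.0, -0.001]
ft_force: [0.6, 0.2, -0.1]
grip_width: 49.8
```

```bash
python3 plan.py 467.3 98.3 150; python3 look.py scene s10; python3 held.py s10 scene 63 77 466 -269 75
```

```text
t 26.00 pos [ 465.4 -270.5  176.5] theta 37.74 tilt [-0.001  0.001] F [ 0.6  0.2 -0.1] w 49.8 q [-43.  22.  88.  -0.  70.  10.]
spin 0.0 shift before-turn cm [ 22.72 -29.05   2.68] after-turn cm [ 22.72 -29.05   2.68]
scene 2531 z med 70.5 plane z 70.6 slope [-0.003  0.006] rect (466.3 -271.3) wh (92.2 94.4) a 37.3 circ (467.2 -271.6) r 63.8
```

Emit:
play_rows([
  [[1.2,-1.5,0],0,5],
  [[2.4,-3.0,0],0,5],
  [[2.8,-3.5,0],0,5],
  [[2.8,-3.5,0],0,5],
  [[2.8,-3.5,0],0,5],
  [[2.8,-3.5,0],0,5],
  [[2.8,-3.5,0],0,5],
  [[2.3,-3.2,0.7],0,5],
  [[1.5,-2.0,1],0,5],
  [[0.8,-1.0,1],0,5],
  [[0.5,-0.85,1],0,5],
  [[0,0,1],0,5],
  [[0,0,0.5],0,5],
  [[0,0,0],0,5],
])

```text
clock: 27.8
tool_pos: [467.5, 97.4, 125.0]
tcp_rot: [0.946, 0.323, -0.0, -0.0]
ft_force: [-0.0, -0.9, 1.2]
grip_width: 50.1
```

```bash
python3 plan.py 467.3 98.3 20.5
```

```text
t 27.80 pos [467.5  97.4 125. ] theta 37.68 tilt [-0.0005 -0.    ] F [-0.  -0.9  1.2] w 50.1 q [ -2.  19. 102.  -0.  59.  50.]
spin 0.0 shift before-turn cm [ 0.05 -0.08 10.45] after-turn cm [ 0.05 -0.08 10.45]
```

Emit:
play_rows([
  [[0.05,-0.08,2.5],0,5],
  [[0,0,3],0,5],
  [[0,0,2.5],0,5],
  [[0,0,1.5],0,5],
  [[0,0,0.9],0,5],
  [[0,0,0],0,5],
  [[0,0,0],0,1.5],
  [[0,0,0],0,1.5],
  [[0,0,0],0,1.5],
  [[0,0,0],0,1.5],
  [[0,0,0],0,1.5],
  [[0,0,0],0,1.5],
])

```text
clock: 29.3
tool_pos: [467.9, 98.8, 22.2]
tcp_rot: [0.946, 0.323, 0.001, 0.0]
ft_force: [-0.8, -0.8, 5.1]
grip_width: 22.2
```

Emit:
play_rows([
  [[0,0,-1],0,1.5],
  [[0,0,-3],0,1.5],
  [[0,0,-4],0,1.5],
  [[0,0,-4],0,1.5],
  [[0,0,-3],0,1.5],
  [[0,0,-1.5],0,1.5],
  [[0,0,0],0,1.5],
  [[0,0,0],0,1.5],
])

```text
clock: 30.3
tool_pos: [466.8, 98.8, 185.2]
tcp_rot: [0.946, 0.323, -0.001, -0.0]
ft_force: [0.4, -0.8, -1.2]
grip_width: 21.9
```

```bash
python3 plan.py 451.8 268.7 185
```

```text
t 30.30 pos [466.8  98.8 185.2] theta 37.74 tilt [-0.0021  0.0001] F [ 0.4 -0.8 -1.2] w 21.9 q [-2. 14. 98.  0. 68. 50.]
spin 0.0 shift before-turn cm [  9.21 -14.36   0.02] after-turn cm [  9.21 -14.36   0.02]
```

Emit:
play_rows([
  [[0.9,-1.4,0],0,1.5],
  [[1.7,-2.6,0],0,1.5],
  [[1.8,-2.8,0],0,1.5],
  [[1.8,-2.8,0],0,1.5],
  [[1.5,-2.4,0],0,1.5],
  [[1.0,-1.5,0],0,1.5],
  [[0.5,-0.85,0],0,1.5],
  [[0,0,0],0,1.5],
  [[0,0,0],0,1.5],
])

```text
clock: 31.42
tool_pos: [452.5, 268.0, 186.3]
tcp_rot: [0.946, 0.323, -0.0, 0.0]
ft_force: [-0.1, -0.2, -0.5]
grip_width: 22.2
```

```bash
python3 plan.py 451.8 268.7 93; python3 look.py wrist w11; python3 look.py scene s11; python3 held.py w11 wrist 168 188 452 268 55;python3 held.py s11 scene 168 188 452 268 55
```

```text
t 31.43 pos [452.5 268.  186.3] theta 37.70 tilt [-0.0001 -0.0002] F [-0.1 -0.2 -0.5] w 22.2 q [18. 20. 90. -0. 70. 70.]
spin 0.0 shift before-turn cm [-0.01 -0.09  9.33] after-turn cm [-0.01 -0.09  9.33]
wrist 10263 z med 177.6 plane z 177.9 slope [-0.007 -0.005] rect (452.4 268.6) wh (80.8 82.9) a 78.1 circ (452.0 267.3) r 42.1
scene 417 z med 177.8 plane z 178.2 slope [-0.014  0.021] rect (452.2 264.7) wh (81.3 80.8) a 25.9 circ (451.6 266.5) r 43.4
```

View pics/s11.png

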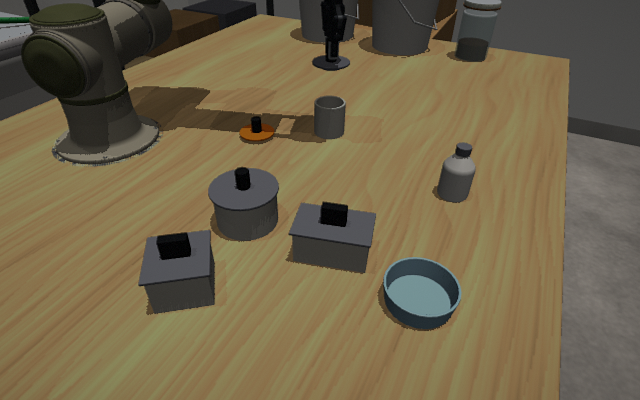

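The last lid is over the small tub and the other three sit flat. Lowering 9.25 cm.

Emit:
play_rows([
  [[0,-0.09,2.0],0,1.5],
  [[0,0,2.25],0,1.5],
  [[0,0,1.7],0,1.5],
  [[0,0,1.2],0,1.5],
  [[0,0,0.8],0,1.5],
  [[0,0,0.6],0,1.5],
  [[0,0,0.4],0,1.5],
  [[0,0,0.25],0,1.5],
  [[0,0,0.05],0,1.5],
  [[0,0,0],0,1.5],
])

```text
clock: 32.78
tool_pos: [451.9, 269.4, 94.2]
tcp_rot: [0.946, 0.323, 0.0, 0.0]
ft_force: [-1.4, -1.0, 4.8]
grip_width: 22.3
```

```bash
python3 plan.py;python3 look.py scene s12; python3 held.py s12 scene 78 92 452 268 55
```

```text
t 32.77 pos [451.9 269.4  94.2] theta 37.74 tilt [0.0005 0.0002] F [-1.4 -1.   4.8] w 22.3 q [18. 27. 95. -0. 58. 70.]
scene 412 z med 85.7 plane z 85.7 slope [-0.011  0.022] rect (451.9 264.4) wh (82.5 80.6) a 19.4 circ (450.1 266.4) r 43.1
```

Emit:
play_rows([
  [[0,0,0],0,5],
  [[0,0,0],0,5],
  [[0,0,0],0,5],
  [[0,0,0],0,5],
  [[0,0,-1],0,5],
  [[0,0,-3],0,5],
  [[0,0,-4],0,5],
  [[0,0,-4],0,5],
  [[0,0,-3],0,5],
  [[-2,0,0],0,5],
  [[-3,0,0],0,5],
  [[-3,0,0],0,5],
  [[-3,0,0],0,5],
  [[-1,0,0],0,5],
  [[0,0,0],0,5],
  [[0,0,0],0,5],
])

```text
clock: 34.83
tool_pos: [357.5, 196.2, 243.9]
tcp_rot: [0.946, 0.323, 0.0, -0.0]
ft_force: [0.2, -0.3, -0.1]
grip_width: 49.9
```

```bash
python3 plan.py;python3 look.py scene s13;python3 look.py top t13; for c in "s13 scene" "t13 top"; do python3 held.py $c 78 92 452 268 55; python3 held.py $c 63 77 466 -269 75;python3 held.py $c 59 72 632 -100 80;python3 held.py $c 70 80 462 -98 68; done
python3 - <<'E'
from station import viewer
from h import *
f=np.load("pics/t13.npz"); report(cloud(f["d"],viewer.camera_params("top")),f["d"],f["im"])
E
```

```text
t 34.83 pos [357.5 196.2 243.9] theta 37.74 tilt [0.0003 0.0001] F [ 0.2 -0.3 -0.1] w 49.9 q [ 12.   2. 103.   0.  75.  64.]
scene 425 z med 85.7 plane z 85.8 slope [-0.012  0.022] rect (450.6 266.9) wh (82.2 81.8) a 11.0 circ (451.2 267.4) r 42.4
scene 2532 z med 70.5 plane z 70.6 slope [-0.005  0.007] rect (465.7 -271.2) wh (91.8 94.6) a 38.3 circ (466.7 -271.2) r 64.0
scene 2350 z med 65.5 plane z 65.6 slope [-0.002  0.009] rect (632.0 -101.8) wh (125.8 80.8) a 14.2 circ (631.9 -100.8) r 73.6
scene 2112 z med 75.6 plane z 75.5 slope [-0.003  0.005] rect (462.2 -99.9) wh (118.1 118.2) a 32.7 circ (460.9 -99.0) r 61.1
top 1131 z med 86.0 plane z 86.0 slope [0.005 0.001] rect (451.5 268.2) wh (80.9 82.7) a 1.2 circ (452.3 269.0) r 42.3
top 1557 z med 71.0 plane z 71.0 slope [0.002 0.   ] rect (466.7 -270.2) wh (92.1 93.1) a 38.2 circ (467.4 -270.0) r 63.7
top 1760 z med 66.3 plane z 66.3 slope [ 0.002 -0.001] rect (633.1 -101.4) wh (126.2 78.1) a 14.0 circ (632.5 -100.7) r 72.5
top 2295 z med 76.0 plane z 76.0 slope [ 0.004 -0.001] rect (461.5 -98.6) wh (117.7 117.3) a 0.7 circ (462.
[... 826 characters left out ...]
-268.7) r 58.5
    rim 155 z 104.8 rect c (467.0 -270.1) wh (39.8 16.4) a 37.5 circ (467.2 -269.8) r 20.2
comp px [358 251] n 2421 ztop 110 col [101  96  93]
    rim 100 z 109.8 rect c (462.4 -97.9) wh (20.5 21.4) a 0.8 circ (461.9 -97.8) r 11.7
comp px [187 253] n 1321 ztop 100 col [88 83 77]
    plate 34 z 13.9 rect c (451.4 244.2) wh (23.0 67.8) a 88.1 circ (451.8 255.5) r 33.9
    rim 36 z 104.3 rect c (451.1 261.6) wh (10.0 22.7) a 84.7 circ (451.5 266.1) r 11.3
comp px [234 319] n 1141 ztop 49 col [101  49  16]
    plate 1012 z 13.7 rect c (305.8 172.4) wh (82.7 81.2) a 89.0 circ (306.0 172.4) r 41.9
    rim 97 z 47.8 rect c (305.8 171.8) wh (21.3 22.1) a 46.1 circ (305.9 171.8) r 11.7
```

View pics/t13.png

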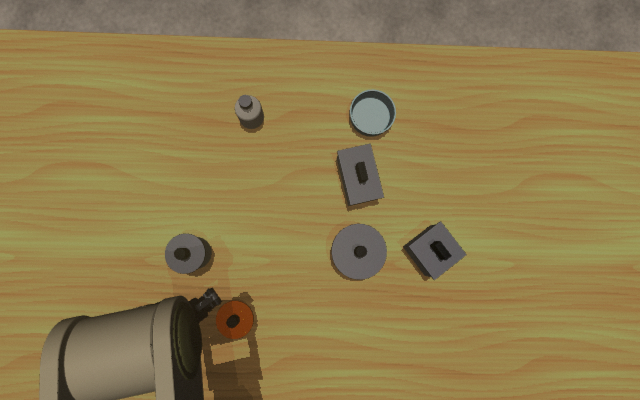

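View pics/s13.png

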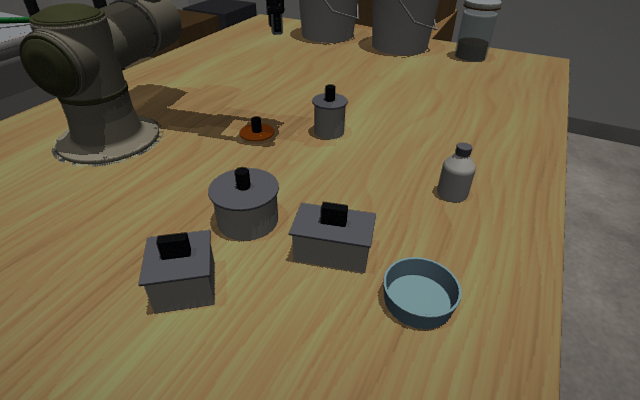

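Both pictures show all four lids flat on their tubs; in the top one they are at (187,253), (359,251), (360,175) and (434,250). Plate heights of 86, 76, 66 and 71 mm match rim + 5 mm within the camera bias of about 1 mm. Nothing else has moved, so I'm handing in.

```bash
python3 -c "
from station import job
print(job.hand_in())"
```

```text
the job is handed in; nothing more can be done
None
```

All four tubs are closed with their matching grey lids, and the job was handed in at about 35 s with the gripper open and clear.

- **Fit:** each plate sits within about 1.3 mm of its nominal height (rim + 5 mm). The top camera shows slopes of 0.005 or less, and the lids are within about 1–2 mm of the tub centres.
- **Forces:** readings I took during gripping and seating stayed under about 7 N.
- **Other objects:** the tubs, bottle, blue dish and orange look-alike measured at their starting positions afterwards.
- **One disagreement:** the scene camera read a 0.02 slope on the small round lid. It is a far, oblique view, it read the same before release, and the top camera showed that lid flat, so I took it as a camera effect.

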